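Shift the flotation drive selector into run

ROBOT

A 6-joint arm with a two-finger parallel gripper is mounted at the origin on the work surface. World frame = base frame: x ahead of the robot, y to its left, z up, the work surface at z = 0. Lengths are in mm, angles in degrees, forces in N, time in s.
With the tool pointing down it reaches from about 350 to 850 mm from the base axis. Payload 8.1 kg.
Tool frame: the origin (TCP) lies between the finger pads; the fingertips stand 22 mm ahead of it and the grasp point (between the pads) lies 3 mm ahead of it; z points along the fingers, y is the line along which they close (so a half turn about z gives the same grasp; the last joint's range is limited). The gripper opens to 85 mm and grips with 20 to 120 N. Pads are 22 mm wide; open, the fingers measure 114 mm over their backs; the gripper's body (76 mm by 85 mm) begins 54 mm behind the grasp point. The pads swing forward as they close: fully open they stand 13 mm farther back than shut.
Start: joints at [59.336, 7.471, 85.268, -0, 87.261, -4.893], TCP at [260.851, 540.335, 253.292] pointing down, gripper open.
Joint ranges: [-169.43, 169.43], [-51.17, 129.36], [1.28, 143.12], [-76.62, 256.62], [0, 156.53], [-152.29, 152.29]. Speed limits (degrees/s): [136.94, 136.94, 159.86, 180, 180, 180].

INTERFACE

Orientations are given as [roll, pitch, yaw] about the fixed x, y, z axes, in that order (R = Rz(yaw) Ry(pitch) Rx(roll)).
In Python, from bench import sense, snapshot, calibration, hand_in gives the robot as it stands.
- The arm moves only by the shell command python3 -m crank 'ROWS' [FORCE]. ROWS is JSON, a list of rows, each a list of 5 numbers: the shift along the tool's x, y, z in cm, then the turn about the tool's z in rad, then the finger opening in cm, from 0 to 8.54. A call has 1 to 20 rows; each row is the pose to reach, as a shift and turn from the pose commanded when the call began, along the tool's axes at that moment; what a row does not reach only later rows make up. A row lasts 1/10 s, in which the tool goes at most 50 mm and 8.59 degrees, less where a joint would pass 70% of its speed; a pose out of reach is approached as far as the arm can. A call with a gripper value outside its range is refused whole. The fingers move at their own pace and stop on an object; FORCE is the grip in N (left out, the last holds). Time passes only in rows, so rows that repeat a pose let the fingers close. It gives the time, the measured TCP pose, the force, the opening and the grip force at its end, in the units of the state.
- sense(): the state, without advancing time (a new reading comes with each control period).
- snapshot(name): name is "scene" or "top"; returns (picture, depth): 400x640x3 uint8, red, green, blue; 400x640 float32, mm along the optical axis (not along the pixel's ray), 0 where there is no reading.
- calibration(name): a dict with "fovy" (degrees; the focal length in pixels is half the picture's height over the tangent of half this angle, whatever the lens; pixels are square), "cx", "cy" (the principal point, pixels), "k1" (the pictures are not rectified: a ray, as slopes to the right and down, at radius r is drawn at 1 + k1 r^2 times it, then the intrinsics apply), "rvec" (rotation vector, rad) and "tvec" (3), from world to camera coordinates, as OpenCV has them. Camera axes: x right, y down, z forward; pixel columns grow to the right and rows downward; lengths in mm; the calibration is good to about 2 mm. A picture is of the moment at which its call begins. calibration takes no time and is no camera call.
- hand_in(): hands the job in; it is judged then, once.
The state is a dict: "time": time; "joint_pos": joint angles; "qd": joint speeds; "joint_efforts": joint torques, N m; "tool_pos": TCP position; "tcp_rot": TCP orientation; "ft_force": force on the tool from outside, world axes, zero at the start; "wrist_torque": the same for the moment, N m; "finger_gap": finger opening in mm; "grip_force": force on a finger pad.
Only numpy, scipy, OpenCV 4.12 (cv2) and the standard library are available. Lean on these libraries where they do the work, as an engineer would, in place of code of your own. Each camera call takes 0.05 s, during which the arm holds its last target. There are 200 camera calls.

TASK

Put the flotation machine's drive selector into its run position: with closed fingertips push the red knob sideways along the L-shaped slot, away from the white mark up to the corner, then round the corner and fully home to the end beside the green mark. Only push the knob from the side: do not take it between the fingers or press on its top. Leave the other things on the bench and on the selector box standing where they are.

Things in the scene. Friction and masses are not known exactly. Their poses are not given: they have to be found in the camera images.
- gate: Sage-green box fixed to the bench, 200 mm along its x, 170 mm along y, flat top at 60 mm. Origin: centre of underside. Foot strips 8 mm high stick out 30 mm at its y sides. Slot 15 mm wide, 10 mm deep in its top: from (-40, -30) mm (white mark) along +x to the corner (40, -30), then along +y to the end (40, 30) (green mark). Box x points away from the robot, turned up to 40 degrees either way.
- knob: Red upright cylindrical knob, 22 mm diameter, 42 mm tall, on a steel pin in the slot. Origin: centre of its underside, 64 mm above the bench; its top is at 106 mm. Captive: cannot lift, tilt or leave the slot. Slides when pushed with about 2 to 5 N, no spring, stays where it is left. Solid stops at the slot's ends.
- along (a joint): Travel of the knob along the slot's first leg, the box's +x: 0 m at the white-mark end, 0.08 m at the corner. The start lies between 0 and 0.03.
- across (a joint): Travel of the knob along the second leg, the box's +y: 0 m in the first leg, 0.06 m at the green-mark end (run). It can move only when 'along' is within about 1.5 mm of 0.08.
- gate_corner (a point): Centre line of the slot at its corner, level with the box's top.
- gate_end (a point): Centre line of the slot at the end of the second leg (knob's centre when fully home), level with the box's top.
- weight: Small brass calibration weight, 24 mm diameter, 22 mm tall, standing loose on the top of the selector box near its (-x, +y) corner. Origin: centre of underside.
- jar: Small closed amber sample jar, 44 mm diameter, 60 mm tall, on the bench beside the selector's -y side. Origin: centre of underside.
- beaker: Glass beaker, 72 mm diameter, 85 mm tall, on the bench beside the selector's +y side. Origin: centre of underside.
- dish: White ceramic dish, 90 mm diameter, 22 mm tall, on the bench beyond the selector's +x side. Origin: centre of underside.
- wash_bottle: Green wash bottle, 72 mm diameter, 170 mm tall, on the bench well to the left (+y). Origin: centre of underside.
- spatula: Spatula, 200 mm long, lying flat on the bench well to the right (-y).
- bulb: Red rubber-look pipette bulb, 48 mm diameter, 75 mm tall, standing on the bench well to the right (-y). Origin: centre of underside.
There are look-alikes about, which are no part of the job. Of the things like the wash_bottle, leave any that is blue; of the rest the smaller one is meant.

How it is judged:
By the outcome, as a careful person would: the job done as asked, in the order asked, and still so for the second after the job is handed in, with the robot touching nothing.
It also fails if it takes over 45 s, if anything falls off the work surface, if the arm or the gripper's body presses on something with over 40 N, if the wrist force passes 120 N, or if a joint passes its speed limit or range.

## Working session

There is one attempt and no reset: what is moved stays moved. The work goes in short steps, Python scripts to look and compute and a shell command to move; the robot and the scene stay as the last step left them, time stands still between calls to the robot, and variables do not carry over. Pictures are saved under pics/ and viewed, at most 10 in all, crops included, and the job is handed in when it is done.

```bash
mkdir -p pics
cat > h.py <<'E'
import numpy as np, cv2
from bench import sense, snapshot, calibration
def world(name,uv,depth=None,z=None):
    c=calibration(name); f=200/np.tan(np.radians(c["fovy"])/2)
    d=np.array([(uv[0]-c["cx"])/f,(uv[1]-c["cy"])/f]); s=d.copy()
    for _ in range(20): s=d/(1+c["k1"]*(s@s))
    R=cv2.Rodrigues(np.array(c["rvec"],float))[0]; t=np.array(c["tvec"],float).ravel()
    ray=R.T@np.array([*s,1]); o=-R.T@t
    return o+ray*(depth if z is None else (z-o[2])/ray[2])
E
python3 - <<'E'
from h import *
for n in("scene","top"):
    p,d=snapshot(n); cv2.imwrite(f"pics/{n}.png",p[:,:,::-1]); np.save(n+"_d.npy",d)
s=sense(); print(s["tool_pos"],s["tcp_rot"],s["time"])
E
```

```text
[260.6168184  539.92813268 252.32893065] [-1.79903254e+02 -7.41807116e-03  1.54229943e+02] 0.1
```

View pics/top.png

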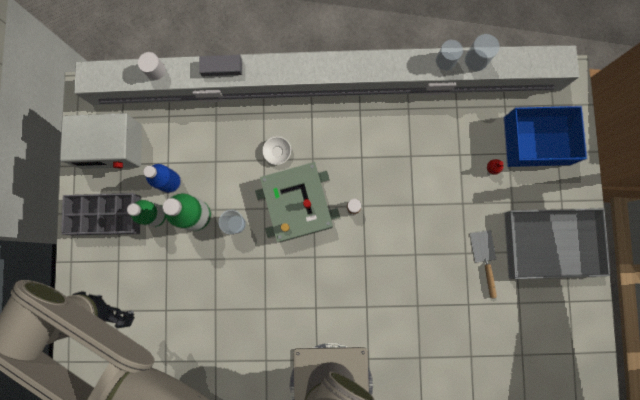

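View pics/scene.png

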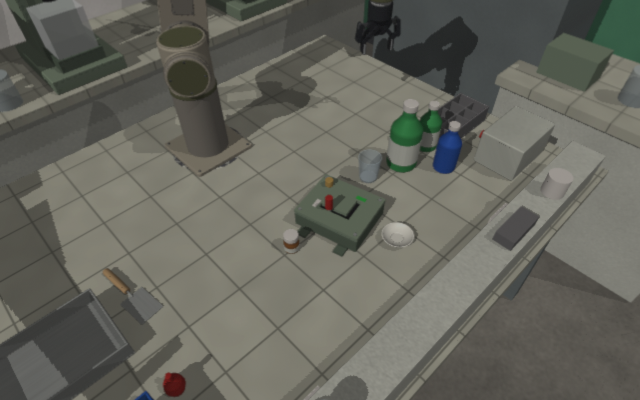

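The top view shows the box around (297,202), the red knob at about (307,203), the white mark at (311,218) and the green mark at (277,192). I'll enlarge it.

Run:
```python
from h import *
p=cv2.imread("pics/top.png")[130:250,215:375]; cv2.imwrite("pics/c.png",cv2.resize(p,None,fx=5,fy=5,interpolation=cv2.INTER_CUBIC))
```

```text
(no output)
```

View pics/c.png

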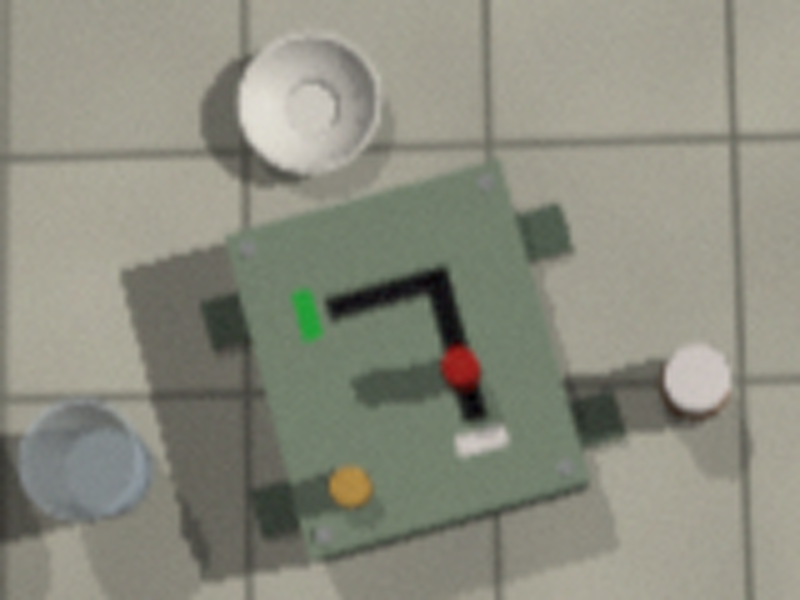

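The crop shows the box-top corners at (228,236), (497,160), (588,485) and (315,558), and the slot corner near (438,280). The knob top is at (461,367), the weight at (350,487), and the jar at (697,379).

Run:
```python
from h import *
d=np.load("top_d.npy")
def w(u,v,z): 
    px=(215+(u+.5)/5-.5,130+(v+.5)/5-.5)
    r=world("top",px,z=z); print((u,v),r.round(1),"depthZ",world("top",px,depth=d[round(px[1]),round(px[0])])[2].round(1)); return r[:2]
C=[w(*c,60) for c in((228,236),(497,160),(588,485),(315,558))] # ++,+-,--,-+
L=np.array([[100,85],[100,-85],[-100,-85],[-100,85]],float)
M,_=cv2.estimateAffinePartial2D(L,np.array(C)); s=np.hypot(M[0,0],M[1,0]); a=np.arctan2(M[1,0],M[0,0]); o=np.mean(C,0)
R=np.array([[np.cos(a),-np.sin(a)],[np.sin(a),np.cos(a)]])
print("scale",s,"yaw",np.degrees(a),"o",o)
k=w(461,367,106);co=w(438,280,55);g=w(307,316,60);wt=w(350,487,82);j=w(697,379,60)
w(450,200,60)
for n,x in zip("knob corner green weight jar".split(),(k,co,g,wt,j)): print(n,(R.T@(x-o)).round(1))
for q in((-40,-30),(40,-30),(40,30)): print(q,(o+R@q).round(1))
s=sense();print(s["tool_pos"],s["tcp_rot"],s["finger_gap"])
```

```text
(228, 236) [616.5 194.9  60. ] depthZ 57.2
(497, 160) [658.1  34.3  60. ] depthZ 59.6
(588, 485) [463.8 -14.9  60. ] depthZ 20.2
(315, 558) [424.7 145.2  60. ] depthZ 56.2
scale 0.9843888051982327 yaw 14.745155243049377 o [540.7448345  89.8645266]
(461, 367) [529.   55.9 106. ] depthZ 105.0
(438, 280) [587.7  70.8  55. ] depthZ 48.4
(307, 316) [567.3 148.3  60. ] depthZ 60.7
(350, 487) [464.  122.1  82. ] depthZ 78.4
(697, 379) [524.4 -80.1  60. ] depthZ 56.7
(450, 200) [634.7  62.6  60. ] depthZ 54.0
knob [-20.  -29.8]
corner [ 40.6 -30.4]
green [40.6 49.8]
weight [-66.   50.7]
jar [ -59.  -160.3]
(-40, -30) [509.7  50.7]
(40, -30) [587.1  71. ]
(40, 30) [571.8 129.1]
[260.6168184  539.92813268 252.32893065] [-1.79903254e+02 -7.41807116e-03  1.54229943e+02] 85.41099941887741
```

Every check agrees: box yaw is 14.7° and its origin is at (540.7, 89.9). The knob is at box (-20,-30), so `along` is about 20 mm. I'll approach box point (-70,-30) with the fingers closed and the tool axes aligned to the box: tool x to box y, tool y to box x.

```bash
python3 -m crank '[[-10,-8.5,0,0.2,0],[-41.4,-35.2,5.3,0.864,0],[-41.4,-35.2,5.3,0.864,0],[-41.4,-35.2,5.3,0.864,0],[-41.4,-35.2,5.3,0.864,0],[-41.4,-35.2,5.3,0.864,0],[-41.4,-35.2,5.3,0.864,0],[-41.4,-35.2,5.3,0.864,0],[-41.4,-35.2,5.3,0.864,0],[-41.4,-35.2,5.3,0.864,0],[-41.4,-35.2,5.3,0.864,0],[-41.4,-35.2,5.3,0.864,0],[-41.4,-35.2,5.3,0.864,0],[-41.4,-35.2,5.3,0.864,0],[-41.4,-35.2,5.3,0.864,0],[-41.4,-35.2,5.3,0.864,0],[-41.4,-35.2,5.3,0.864,0],[-41.4,-35.2,5.3,0.864,0]]'
```

```text
time: 1.9
tool_pos: [480.6, 43.9, 200.4]
tcp_rot: [180.0, 0.0, 104.8]
ft_force: [-0.6, 1.5, -0.5]
finger_gap: -0.1
grip_force: 0.0
```

```bash
python3 -m crank '[[0,0,3.5,0,0],[0,0,7,0,0],[0,0,9,0,0],[0,0,10.4,0,0],[0,0,10.4,0,0],[0,0,10.4,0,0],[0,0,10.4,0,0]]'
python3 - <<'E'
from h import *
p,d=snapshot("top"); a=p[130:250,215:375]; q,e=snapshot("scene"); b=q[140:260,260:420]
cv2.imwrite("pics/m.png",cv2.resize(np.vstack([a,b])[:,:,::-1],None,fx=2.5*1,fy=2.5,interpolation=cv2.INTER_CUBIC))
E
```

```text
time: 2.6
tool_pos: [481.9, 43.4, 97.9]
tcp_rot: [179.9, 0.0, 104.7]
ft_force: [-0.5, -0.2, 0.4]
finger_gap: 0.3
grip_force: 0.0
```

View pics/m.png

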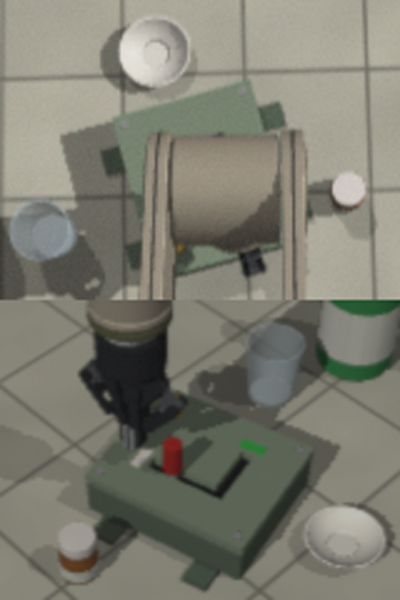

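The fingertips sit in the slot line behind the red knob (scene crop: tips at (130,440), knob at (173,457)), clear of everything else. Now I'll push along tool +y.

```bash
python3 -m crank '[[0,0.5,0,0,0],[0,1,0,0,0],[0,1.5,0,0,0],[0,1.9,0,0,0],[0,2.3,0,0,0],[0,2.7,0,0,0],[0,3.1,0,0,0],[0,3.5,0,0,0],[0,3.9,0,0,0],[0,4.3,0,0,0],[0,4.7,0,0,0],[0,5.1,0,0,0],[0,5.5,0,0,0],[0,5.9,0,0,0],[0,6.3,0,0,0],[0,6.7,0,0,0],[0,7,0,0,0],[0,7,0,0,0]]'
```

```text
time: 4.5
tool_pos: [548.8, 61.4, 96.4]
tcp_rot: [180.0, -0.0, 104.7]
ft_force: [-0.6, -0.6, 0.3]
finger_gap: -0.2
grip_force: 0.2
```

```bash
for i in 1; do python3 -m crank '[[0,0.3,0,0,0],[0,0.6,0,0,0],[0,0.8,0,0,0],[0,1.0,0,0,0]]'; done
python3 - <<'E'
from h import *
q,e=snapshot("scene"); b=q[140:260,260:420]
cv2.imwrite("pics/m2.png",cv2.resize(b[:,:,::-1],None,fx=4,fy=4,interpolation=cv2.INTER_CUBIC))
E
```

```text
time: 4.9
tool_pos: [558.2, 63.8, 96.3]
tcp_rot: [180.0, -0.0, 104.7]
ft_force: [-0.9, -1.1, 1.3]
finger_gap: 0.1
grip_force: 1.1
```

View pics/m2.png

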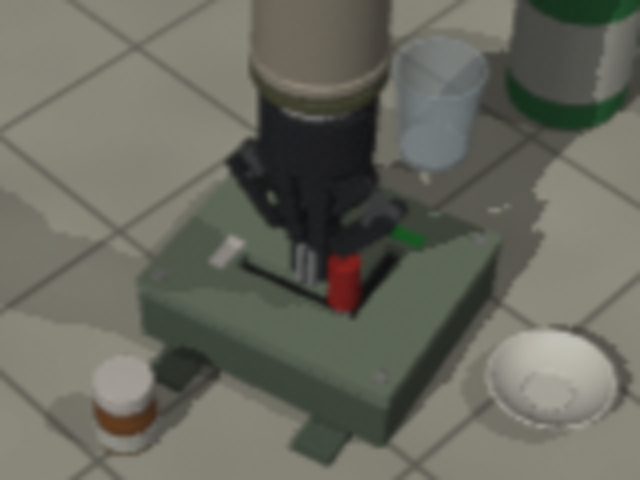

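The knob at (343,280) is nearly at the corner, and the fingertips are against its side. I'll keep going until the stop shows in the force.

```bash
python3 -m crank '[[0,0.2,0,0,0],[0,0.4,0,0,0],[0,0.5,0,0,0],[0,0.5,0,0,0]]'; python3 -m crank '[[0,0.2,0,0,0],[0,0.3,0,0,0],[0,0.3,0,0,0]]'
```

```text
time: 5.35
tool_pos: [563.1, 65.0, 96.3]
tcp_rot: [180.0, 0.0, 104.7]
ft_force: [-0.7, -0.6, -0.6]
finger_gap: -0.0
grip_force: 0.6
time: 5.65
tool_pos: [564.3, 65.3, 96.3]
tcp_rot: [-179.8, -0.0, 104.7]
ft_force: [-12.2, -2.5, 8.6]
finger_gap: 0.2
grip_force: 6.2
```

The stop is reached (12 N, TCP at box x≈16.6). Next I'll back off, go round to the knob's -y side, and line up at box x=40, 5 mm higher.

```bash
python3 -m crank '[[0,-0.5,0,0,0],[0,-1.5,0,0,0],[0,-1.5,0,0,0],[-2,-1.5,-0.2,0,0],[-4,-1.5,-0.5,0,0],[-4.7,-1.5,-0.5,0,0],[-4.7,-1.5,-0.5,0,0],[-4.7,0.5,-0.5,0,0],[-4.7,2.15,-0.5,0,0],[-4.7,2.15,-0.5,0,0],[-4.7,2.15,-0.5,0,0]]'
python3 - <<'E'
from h import *
q,e=snapshot("scene"); b=q[140:260,260:420]
cv2.imwrite("pics/m3.png",cv2.resize(b[:,:,::-1],None,fx=4,fy=4,interpolation=cv2.INTER_CUBIC))
E
```

```text
time: 6.75
tool_pos: [597.9, 26.4, 100.8]
tcp_rot: [-179.9, -0.0, 104.8]
ft_force: [0.3, -0.4, -0.3]
finger_gap: 0.1
grip_force: 0.0
```

View pics/m3.png

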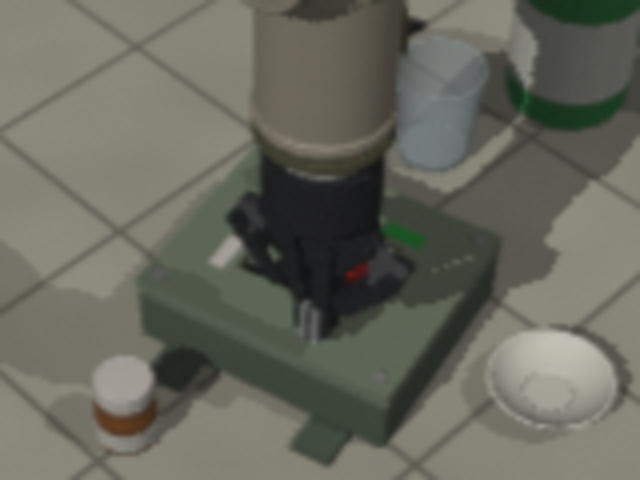

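The fingers are now on the knob's -y side, with the knob behind them at (357,270). TCP is at box (39.2,-76), and I'll push along tool +x.

```bash
python3 -m crank '[[0.6,0.05,0,0,0],[1.2,0.1,0,0,0],[1.8,0.1,0,0,0],[2.2,0.1,0,0,0],[2.6,0.1,0,0,0],[3,0.1,0,0,0],[3.3,0.1,0,0,0],[3.3,0.1,0,0,0]]'
```

```text
time: 7.6
tool_pos: [591.0, 58.2, 101.4]
tcp_rot: [180.0, -0.0, 104.7]
ft_force: [0.1, 0.4, 0.3]
finger_gap: -0.1
grip_force: 0.1
```

```bash
python3 -m crank '[[0.4,0,0,0,0],[0.8,0,0,0,0],[1.2,0,0,0,0],[1.6,0,0,0,0],[2,0,0,0,0],[2.4,0,0,0,0],[2.8,0,0,0,0],[3.2,0,0,0,0],[3.6,0,0,0,0],[4,0,0,0,0],[4.3,0,0,0,0],[4.3,0,0,0,0]]'; python3 -m crank '[[0.2,0,0,0,0],[0.4,0,0,0,0],[0.5,0,0,0,0],[0.5,0,0,0,0]]'
python3 - <<'E'
from h import *
q,e=snapshot("scene"); b=q[140:260,260:420]
cv2.imwrite("pics/m4.png",cv2.resize(b[:,:,::-1],None,fx=4,fy=4,interpolation=cv2.INTER_CUBIC))
E
```

```text
time: 8.8
tool_pos: [579.9, 100.1, 101.3]
tcp_rot: [-180.0, -0.0, 104.7]
ft_force: [0.2, -0.0, -0.2]
finger_gap: -0.5
grip_force: 0.0
time: 9.2
tool_pos: [578.7, 104.4, 101.3]
tcp_rot: [-180.0, -0.0, 104.7]
ft_force: [-0.2, -1.7, -0.4]
finger_gap: 0.1
grip_force: 0.6
```

View pics/m4.png

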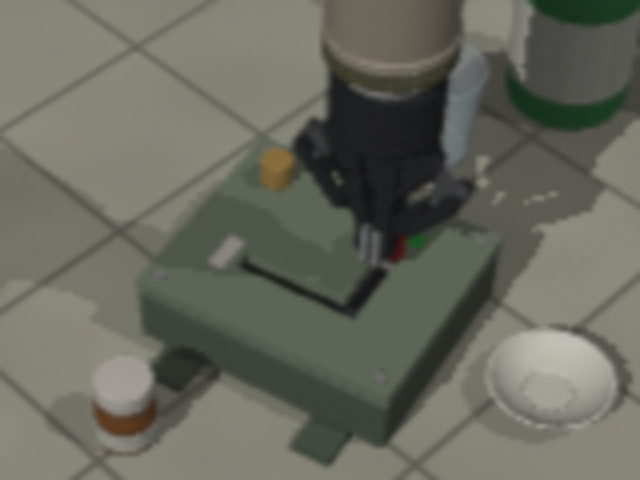

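The knob is moving along the second leg and is close to the green mark at (398,245). I'll creep to the stop.

```bash
python3 -m crank '[[0.2,0,0,0,0],[0.3,0,0,0,0],[0.3,0,0,0,0]]'; python3 -m crank '[[0.2,0,0,0,0],[0.3,0,0,0,0],[0.3,0,0,0,0]]'
```

```text
time: 9.55
tool_pos: [578.0, 107.3, 101.2]
tcp_rot: [-180.0, -0.0, 104.7]
ft_force: [0.1, -1.5, 0.3]
finger_gap: -0.1
grip_force: 0.7
time: 9.85
tool_pos: [577.7, 108.2, 101.1]
tcp_rot: [-180.0, 0.2, 104.7]
ft_force: [2.9, -11.3, -1.8]
finger_gap: -0.1
grip_force: 5.5
```

The stop is reached at box y≈8.3, where 8 was expected. One small firm push, then I'll retreat and lift.

```bash
python3 -m crank '[[0.1,0,0,0,0],[0.15,0,0,0,0],[0.15,0,0,0,0]]'; python3 -m crank '[[-0.5,0,0,0,0],[-2,0,0,0,0],[-4,0,0,0,0],[-4,0,0,0,0],[-4,0,-4,0,0],[-4,0,-8,0,0],[-4,0,-12,0,0],[-8,-4,-15,0,0],[-12,-8,-15,0,0],[-16,-12,-15,0,0],[-20,-14,-15,0,0],[-24,-14,-15,0,0],[-24,-14,-15,0,0],[-24,-14,-15,0,0]]'
python3 - <<'E'
from h import *
p,d=snapshot("top"); a=p[130:250,215:375]; q,e=snapshot("scene"); b=q[140:260,260:420]
cv2.imwrite("pics/m5.png",cv2.resize(np.hstack([a,b])[:,:,::-1],None,fx=2.5,fy=2.5,interpolation=cv2.INTER_CUBIC))
E
```

```text
time: 10.15
tool_pos: [577.6, 108.6, 101.0]
tcp_rot: [-180.0, 0.3, 104.7]
ft_force: [4.8, -16.0, -3.7]
finger_gap: 0.2
grip_force: 8.0
time: 11.55
tool_pos: [502.4, -157.2, 251.3]
tcp_rot: [180.0, -0.0, 104.6]
ft_force: [0.0, 0.7, -0.6]
finger_gap: 0.0
grip_force: 0.0
```

View pics/m5.png

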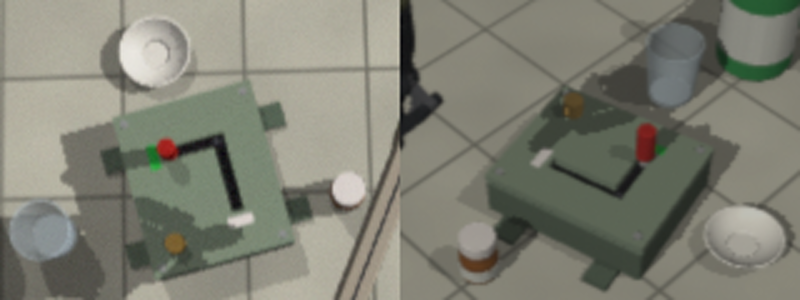

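The knob is home beside the green mark (top view (167,150)). The weight, jar, beaker and dish are where they were, and the arm is clear.

```bash
python3 -c "from bench import hand_in; print(hand_in())"
```

```text
the job is handed in; nothing more can be done
None
```

The red knob is fully home at the green-mark end, pushed only from the side. The weight, jar, beaker and dish stand where they were, and the job was handed in at about 11.7 s with the arm clear.

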